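Find the rattling parts case and hold it out over the lit plate

ROBOT

A 6-joint arm with a two-finger parallel gripper is mounted at the origin on the work surface. World frame = base frame: x ahead of the robot, y to its left, z up, the work surface at z = 0. Lengths are in m, angles in rad, forces in N, time in s.
With the tool pointing down it reaches from about 0.35 to 0.875 m from the base axis. Payload 4.2 kg.
Tool frame: the origin (TCP) lies between the finger pads; the fingertips stand 8 mm ahead of it and the grasp point (between the pads) lies 11 mm behind it; z points along the fingers, y is the line along which they close (so a half turn about z gives the same grasp; the last joint's range is limited). The gripper opens to 85 mm and grips with 20 to 120 N. Pads are 22 mm wide; open, the fingers measure 114 mm over their backs; the gripper's body (76 mm by 85 mm) begins 54 mm behind the grasp point. The pads swing forward as they close: fully open they stand 13 mm farther back than shut.
Start: joints at [-1.06, 0.385, 0.008, 0, -1.194, -0.259], TCP at [0.156, -0.605, 0.239] pointing down, gripper open.
Joint ranges: [-3.14, 3.14], [-1.21, 2.06], [-1.07, 1.41], [-3.16, 2.05], [-2.99, -0.16], [-3.1, 3.1]. Speed limits (rad/s): [2.79, 2.79, 3.14, 3.14, 3.14, 3.14].

INTERFACE

Orientations are given as a unit quaternion [w, x, y, z].
In Python, from cell import ctrl, vision, order gives the robot as it stands.
- The arm moves only by the shell command python3 -m pendant 'ROWS' [FORCE]. ROWS is JSON, one flat list of numbers, 5 for each row, row after row: the shift along the world's x, y, z in m, then the turn about the world's z in rad, then the finger opening in m, from 0 to 0.0854. In form: [dx, dy, dz, roll, claw, dx, dy, dz, roll, claw, ...]. A call has 1 to 5 rows; each row shifts and turns the commanded pose from where the row before left it; what a row does not reach is not made up. A row lasts 1/10 s, in which the tool goes at most 50 mm and 8.59 degrees, less where a joint would pass 70% of its speed; a pose out of reach is approached as far as the arm can. A call with a gripper value outside its range is refused whole. The fingers move at their own pace and stop on an object; FORCE is the grip in N (left out, the last holds). Time passes only in rows, so rows that do not move let the fingers close. It gives the time, the measured TCP pose, the force, the opening and the grip force at its end, in the units of the state.
- ctrl.sense(): the state, without advancing time (a new reading comes with each control period).
- vision.capture(name): name is "side" or "top"; returns the picture (400x640x3 uint8, red, green, blue); there is no depth.
- vision.camera_params(name): a dict with "camera_matrix" (3x3 intrinsics, pixels), "dist" ([k1, k2, p1, p2, k3] as OpenCV has them; the pictures are not rectified), "R" (3x3) and "t" (3): a world point X has camera coordinates R X + t. Camera axes: x right, y down, z forward; pixel columns grow to the right and rows downward; lengths in m; the calibration is good to about 2 mm. A picture is of the moment at which its call begins. camera_params takes no time and is no camera call.
- order.job_done(): hands the job in; it is judged then, once.
The state is a dict: "clock": time; "joint_pos": joint angles; "dq": joint speeds; "tau": joint torques, N m; "tool_pos": TCP position; "eef_rot": TCP orientation; "contact_force": force on the tool from outside, world axes, zero at the start; "moment": the same for the moment, N m; "finger_gap": opening from 0.0 (shut) to 1.0 (fully open); "gripper_force": force on a finger pad.
Only numpy, scipy, OpenCV 4.12 (cv2) and the standard library are available. Lean on these libraries where they do the work, as an engineer would, in place of code of your own. Each camera call takes 0.05 s, during which the arm holds its last target. There are 200 camera calls.

TASK

One of the three sealed parts cases on the blue tray has a loose ball in it: pick the cases up one at a time and shake each to and fro along its length a few times, clear of the tray, until you find the one that rattles; put each silent one back flat on the tray. Then hold the rattling case out level and still over the middle of the lit glass plate, about a hand's breadth (100 mm) above it, and finish while still holding it there. Keep the cases lid up, and leave the other things on the bench alone.

Things in the scene. Friction and masses are not known exactly. Their poses are not given: they have to be found in the camera images.
- case_a_center (a point): centre of a sealed opaque parts case, 120 mm (its x) x 52 mm (its y) x 46 mm tall (its z, lid up), grey with an orange lid, steel latches on both ends, blank label; 23 mm above its underside. Three alike, about 0.25 to 0.4 kg with contents (weight tells nothing). Lies lid up on the tray; grasp it across its 52 mm width
- case_b_center (a point): centre of the second such case, 120 mm (its x) x 52 mm (its y) x 46 mm tall (its z, lid up), grey with an orange lid. Exactly one of the three, a different one each time, holds a loose 34 mm steel ball, about 0.16 kg, with about 78 mm of free run along the case's x; shaken or tipped lengthwise, it runs and knocks against the ends, and when a stroke stops it runs on to that end and stays
- case_c_center (a point): centre of the third such case, 120 mm (its x) x 52 mm (its y) x 46 mm tall (its z, lid up), grey with an orange lid. The cases without the ball are packed tight: nothing in them moves, and their weight stays centred
- tray: fixed flat blue tray, 155 mm (its x) x 340 mm (its y), its floor 4 mm above the table with a 10 mm high rim; the three cases lie on it side by side along its y, about 105 mm apart, their long sides along its x. Origin at the centre of its underside, on the table
- plate_glass (a point): centre of the top of the lit glass plate, a fixed square inspection light plate 150 x 150 mm with an aluminium frame and pale glowing glass; the point lies 23.5 mm above the table, its z axis is up
- plug_gauge: bare steel plug gauge, a cylinder 22 mm across and 55 mm tall, standing between the tray and the lit plate; origin at the centre of its underside. Bystander: leave alone
- vblock: dark steel V-block 70 x 60 mm, 140 mm tall with its clamp and ball-ended stylus, beyond the tray; origin at the centre of its underside. Bystander: leave alone
- caliper: steel caliper 200 mm long with a black readout, lying flat on the robot's side of the lit plate; origin under the middle of its beam. Bystander: leave alone
- ring_gauge: dark steel ring gauge 60 mm across, 20 mm tall, lying beyond the tray; origin at the centre of its underside. Bystander: leave alone
- mug: blue ceramic mug 76 mm across, 85 mm tall, beyond the lit plate; origin at the centre of its underside. Bystander: leave alone
- marker: white marker pen with a red cap, 130 mm long and 16 mm thick, lying to the left of the tray; origin about its middle, on the table. Bystander: leave alone
Things that resemble listed ones, but are neither listed nor needed, are in the scene too. Leave any pink look-alike of the part that bears case_a_center alone. Leave any purple look-alike of the part that bears case_b_center alone.

How it is judged:
On the way, in this order (a step that is already met when the one before it is completed fails the run):
1. the rattling case is off the tray and its ball has run to the case's +x end (((distance between loose_ball_center and case_a_center below 0.065 m and x of loose_ball_center in the frame of case_a_center above 0.022 m and height (world z) of case_a_center above 0.055 m) or (distance between loose_ball_center and case_b_center below 0.065 m and x of loose_ball_center in the frame of case_b_center above 0.022 m and height (world z) of case_b_center above 0.055 m) or (distance between loose_ball_center and case_c_center below 0.065 m and x of loose_ball_center in the frame of case_c_center above 0.022 m and height (world z) of case_c_center above 0.055 m))).
2. still off the tray, shaken the other way: its ball has run to the -x end (((distance between loose_ball_center and case_a_center below 0.065 m and x of loose_ball_center in the frame of case_a_center below -0.022 m and height (world z) of case_a_center above 0.055 m) or (distance between loose_ball_center and case_b_center below 0.065 m and x of loose_ball_center in the frame of case_b_center below -0.022 m and height (world z) of case_b_center above 0.055 m) or (distance between loose_ball_center and case_c_center below 0.065 m and x of loose_ball_center in the frame of case_c_center below -0.022 m and height (world z) of case_c_center above 0.055 m))).
At the end, for the whole second after the job is handed in: The case with the loose ball is held by the gripper, still (under 50 mm/s) and level within 0.2 rad, its centre 55 to 200 mm above the glass and within 50 mm of the plate's centre seen from above; the two other cases lie flat on the tray (level within 0.1 rad, centres over the tray), let go (((distance between loose_ball_center and case_a_center below 0.065 m and horizontal distance between case_a_center and plate_glass below 0.05 m and z of case_a_center in the frame of plate_glass between 0.055 and 0.2 m and angle between case_a_center's own z axis and vertical below 0.2 rad and linear speed of case_a below 0.05 m/s and contact force between case_a and the fingers above 1 N and x of case_b_center in the frame of tray between -0.06 and 0.06 m and y of case_b_center in the frame of tray between -0.165 and 0.165 m and height (world z) of each of case_b_center, case_c_center below 0.034 m and angle between each of case_b_center, case_c_center's own z axis and vertical below 0.1 rad and contact force between each of case_b, case_c and the fingers below 0.2 N and x of case_c_center in the frame of tray between -0.06 and 0.06 m and y of case_c_center in the frame of tray between -0.165 and 0.165 m) or (distance between loose_ball_center and case_b_center below 0.065 m and horizontal distance between case_b_center and plate_glass below 0.05 m and z of case_b_center in the frame of plate_glass between 0.055 and 0.2 m and angle between case_b_center's own z axis and vertical below 0.2 rad and linear speed of case_b below 0.05 m/s and contact force between case_b and the fingers above 1 N and x of case_a_center in the frame of tray between -0.06 and 0.06 m and y of case_a_center in the frame of tray between -0.165 and 0.165 m and height (world z) of each of case_a_center, case_c_center below 0.034 m and angle between each of case_a_center, case_c_center's own z axis and vertical below 0.1 rad and contact force between each of case_a, case_c and the fingers below 0.2 N and x of case_c_center in the frame of tray between -0.06 and 0.06 m and y of case_c_center in the frame of tray between -0.165 and 0.165 m) or (distance between loose_ball_center and case_c_center below 0.065 m and horizontal distance between case_c_center and plate_glass below 0.05 m and z of case_c_center in the frame of plate_glass between 0.055 and 0.2 m and angle between case_c_center's own z axis and vertical below 0.2 rad and linear speed of case_c below 0.05 m/s and contact force between case_c and the fingers above 1 N and x of case_a_center in the frame of tray between -0.06 and 0.06 m and y of case_a_center in the frame of tray between -0.165 and 0.165 m and height (world z) of each of case_a_center, case_b_center below 0.034 m and angle between each of case_a_center, case_b_center's own z axis and vertical below 0.1 rad and contact force between each of case_a, case_b and the fingers below 0.2 N and x of case_b_center in the frame of tray between -0.06 and 0.06 m and y of case_b_center in the frame of tray between -0.165 and 0.165 m))); the arm keeps its last pose, push and grip.
It fails at once if a case is tipped more than 60 degrees from lid up (angle between any of case_a_center, case_b_center, case_c_center's own z axis and vertical above 1.05 rad).
It fails at once if a bystander is pushed more than 20 mm or knocked over (distance of any of plug_gauge, vblock, caliper, ring_gauge, mug, marker from where it was at the start of the episode above 0.02 m or angle between any of plug_gauge, vblock, caliper, ring_gauge, mug, marker's own z axis and vertical above 0.5 rad).
It also fails if it takes over 67 s, if anything falls off the work surface, if the arm or the gripper's body presses on something with over 40 N, if the wrist force passes 120 N, or if a joint passes its speed limit or range.

## Working session

There is one attempt and no reset: what is moved stays moved. The work goes in short steps, Python scripts to look and compute and a shell command to move; the robot and the scene stay as the last step left them, time stands still between calls to the robot, and variables do not carry over. Pictures are saved under pics/ and viewed, at most 10 in all, crops included, and the job is handed in when it is done.

```bash
mkdir -p pics
python3 - <<'E'
from cell import ctrl, vision
import cv2
for n in("top","side"):
    cv2.imwrite(f"pics/{n}0.png",vision.capture(n)[:,:,::-1])
    p=vision.camera_params(n); print(n,p)
s=ctrl.sense();print({k:s[k] for k in("clock","tool_pos","eef_rot","contact_force","moment","finger_gap")})
E
```

```text
top {'camera_matrix': array([[371.8971619 ,   0.        , 321.33049999],
       [  0.        , 371.8971619 , 199.0373059 ],
       [  0.        ,   0.        ,   1.        ]]), 'dist': array([-0.0216145,  0.       ,  0.       ,  0.       ,  0.       ]), 'R': array([[-0.08125903, -0.99668414,  0.00420576],
       [-0.97567411,  0.07868265, -0.20461934],
       [ 0.20360993, -0.02073062, -0.97883259]]), 't': array([0.06975065, 0.50632041, 0.76976843])}
side {'camera_matrix': array([[388.59446694,   0.        , 324.19403202],
       [  0.        , 388.59446694, 197.33576455],
       [  0.        ,   0.        ,   1.        ]]), 'dist': array([-0.04793843,  0.        ,  0.        ,  0.        ,  0.        ]), 'R': array([[-0.88489011, -0.46544342, -0.01821839],
       [-0.23380652,  0.47765547, -0.84686467],
       [ 0.40286971, -0.74512259, -0.53149631]]), 't': array([0.47247781, 0.15817792, 0.85287047])}
{'clock': 0.1, 'tool_pos': array([ 0.15560224, -0.60478893,  0.23832462]), 'eef_rot': array([-1.77638711e-04, -1.25495196e-01,  9.92093729e-01,  9.78702859e-04]), 'contact_force': array([-0.53293306,  0.41473442,  0.41365215]), 'moment': array([-0.03210681, -0.02533011, -0.01058122]), 'finger_gap': 0.9996318045061962}
```

View pics/top0.png

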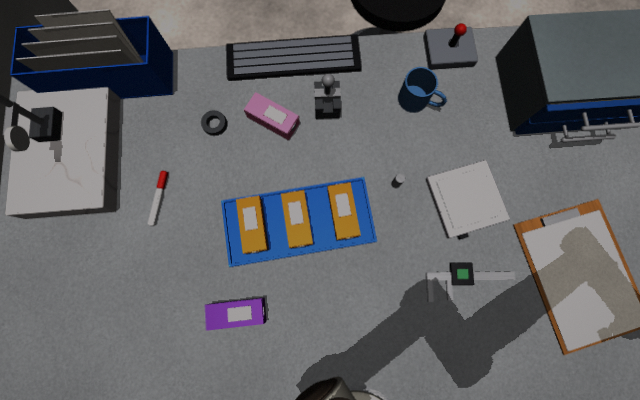

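View pics/side0.png

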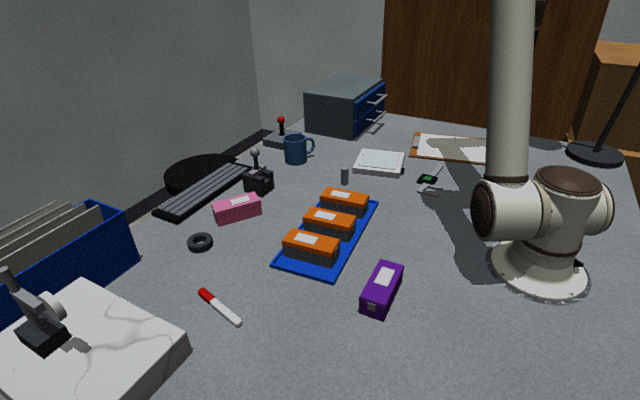

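Top view: the cases that could be meant are the orange-lidded ones at (251,225), (297,219) and (344,212) on the blue tray. The look-alikes are the pink one at (271,115) and the purple one at (236,313), both off the tray. I choose the three orange ones. The plate is at (468,199) and the plug gauge at (398,181).

```bash
cat > h.py <<'E'
import cv2,numpy as np
from cell import ctrl,vision
def back(n,px,z):
    p=vision.camera_params(n)
    u=cv2.undistortPoints(np.array(px,float).reshape(-1,1,2),p["camera_matrix"],p["dist"]).reshape(-1,2)
    d=np.c_[u,np.ones(len(u))]@p["R"]; c=-p["R"].T@p["t"]
    return c+d*((z-c[2])/d[:,2])[:,None]
def proj(n,X):
    p=vision.camera_params(n)
    return cv2.projectPoints(np.array(X,float).reshape(-1,3),cv2.Rodrigues(p["R"])[0],p["t"],p["camera_matrix"],p["dist"])[0].reshape(-1,2)
E
python3 - <<'E'
from h import *
im=cv2.imread("pics/top0.png"); hsv=cv2.cvtColor(im,cv2.COLOR_BGR2HSV)
def rep(mask,z,lo,name):
    mask=cv2.morphologyEx(mask,cv2.MORPH_CLOSE,np.ones((3,3)))
    for c in cv2.findContours(mask,cv2.RETR_EXTERNAL,cv2.CHAIN_APPROX_NONE)[0]:
        if cv2.contourArea(c)<lo: continue
        w=back("top",c.reshape(-1,2),z)[:,:2]
        r=cv2.minAreaRect((w*1000).astype(np.float32)); b=cv2.boxPoints(r)
        print(name,cv2.boundingRect(c),np.round(r[0],1),np.round(r[1],1),round(r[2],1))
roi=np.zeros(im.shape[:2],np.uint8); roi[150:280,200:390]=255
rep(cv2.inRange(hsv,(5,120,150),(25,255,255))&roi,.05,200,"case bright")
rep(cv2.inRange(hsv,(5,100,40),(25,255,255))&roi,.05,200,"case all")
rep(cv2.inRange(hsv,(100,120,60),(130,255,255))&roi,.012,2000,"tray")
roi[:]=0; roi[150:250,420:520]=255
rep(cv2.inRange(hsv,(0,0,150),(180,60,255))&roi,.0235,500,"plate")
o=cv2.resize(im[150:280,200:520],None,fx=2.5,fy=2.5,interpolation=cv2.INTER_CUBIC)
cv2.imwrite("pics/crop1.png",o)
for n,px,z in(("gauge",(398,176),.055),("mug",(420,80),.085),("vb",(328,80),.14),("caliper",(462,273),.01)): print(n,back("top",[px],z)[0].round(3))
E
```

```text
case bright (236, 196, 30, 57) [468.5 187.2] [119.2  50.1] 4.9
case bright (281, 191, 31, 56) [473.1  87. ] [117.5  50.3] 5.1
case bright (328, 183, 32, 55) [482.7 -17.8] [117.9  50.4] 5.1
case all (236, 196, 31, 58) [467.6 185.9] [122.   53.4] 5.1
case all (281, 190, 32, 58) [472.4  86.8] [122.6  51.6] 5.1
case all (328, 182, 33, 58) [481.8 -17.4] [122.5  53.3] 5.0
tray (221, 177, 156, 90) [472.9  85.7] [154.3 339. ] 5.1
plate (428, 161, 82, 76) [ 492.9 -309.2] [145.5 145.9] 11.9
gauge [ 0.548 -0.146  0.055]
mug [ 0.762 -0.218  0.085]
vb [ 0.747 -0.005  0.14 ]
caliper [ 0.325 -0.273  0.01 ]
```

View pics/crop1.png

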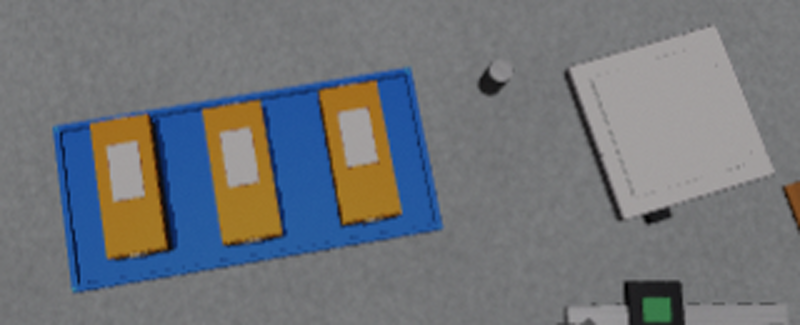

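The crop shows three clean orange lids, and their measured sizes agree with the given 120 x 52 mm. Tray yaw is +5.1° and the plate centre is about (0.493,-0.309). First I go to the right-hand case at (0.4825,-0.0175).

```bash
python3 -m pendant '[0.02,0.036,0,-0.01,0.074,0.02,0.036,0,-0.01,0.074,0.02,0.036,0,-0.01,0.074,0.02,0.036,0,-0.01,0.074,0.02,0.036,0,-0.01,0.074]' 90 && python3 -m pendant '[0.02,0.036,0,-0.01,0.074,0.02,0.036,0,-0.01,0.074,0.02,0.036,0,-0.01,0.074,0.02,0.036,0,-0.01,0.074,0.02,0.036,0,-0.01,0.074]' && python3 -m pendant '[0.02,0.036,0,-0.01,0.074,0.02,0.036,0,-0.01,0.074,0.02,0.036,0,-0.01,0.074,0.02,0.036,0,-0.01,0.074,0.02,0.036,0,-0.01,0.074]' && python3 -m pendant '[0.02,0.036,-0.03,-0.013,0.074,0,0,-0.03,0,0.074,0,0,-0.03,0,0.074,0,0,0,0,0.074,0,0,0,0,0.074]'
```

```text
clock: 0.6
tool_pos: [0.256, -0.4236, 0.2389]
eef_rot: [-0.0, -0.1, 0.995, 0.0]
contact_force: [1.8, -1.3, 0.3]
finger_gap: 0.869
gripper_force: 0.0
clock: 1.1
tool_pos: [0.356, -0.2436, 0.2392]
eef_rot: [-0.0, -0.076, 0.997, 0.0]
contact_force: [0.5, 0.6, 0.7]
finger_gap: 0.868
gripper_force: 0.0
clock: 1.6
tool_pos: [0.4559, -0.0636, 0.2392]
eef_rot: [-0.0, -0.051, 0.999, 0.0]
contact_force: [0.3, 0.5, 0.9]
finger_gap: 0.866
gripper_force: 0.0
clock: 2.1
tool_pos: [0.4755, -0.0301, 0.1501]
eef_rot: [-0.0, -0.045, 0.999, -0.0]
contact_force: [0.0, 0.4, 1.1]
finger_gap: 0.863
gripper_force: 0.0
```

```bash
python3 -m pendant '[0.007,0.0125,-0.03,0,0.074,0,0,-0.04,0,0.074,0,0,-0.03,0,0.074,0,0,-0.018,0,0.074,0,0,-0.01,0,0.074]' 90 && python3 -m pendant '[0,0,0,0,0.03,0,0,0,0,0.03,0,0,0,0,0.03,0,0,0,0,0.03,0,0,0,0,0.03]' && python3 -m pendant '[0,0,0,0,0.03,0,0,0.01,0,0.03,0,0,0.02,0,0.03,0,0,0.03,0,0.03,0,0,0.03,0,0.03]' && python3 -m pendant '[0,0,0.03,0,0.03,0,0,0.01,0,0.03,0,0,0,0,0.03,0,0,0,0,0.03,0,0,0,0,0.03]'; python3 -c "
from h import *
for i in range(3): vision.capture('side'); s=ctrl.sense(); print(s['contact_force'].round(2),s['moment'].round(3))
cv2.imwrite('pics/side1.png',vision.capture('side')[:,:,::-1])"
```

```text
clock: 2.6
tool_pos: [0.4833, -0.0175, 0.0221]
eef_rot: [0.001, -0.044, 0.999, 0.0]
contact_force: [-0.1, 0.2, -0.1]
finger_gap: 0.868
gripper_force: 0.0
clock: 3.1
tool_pos: [0.4836, -0.0172, 0.0234]
eef_rot: [0.002, -0.045, 0.999, 0.0]
contact_force: [-1.2, 0.5, 7.6]
finger_gap: 0.598
gripper_force: 94.9
clock: 3.6
tool_pos: [0.4812, -0.0177, 0.1126]
eef_rot: [-0.001, -0.044, 0.999, -0.0]
contact_force: [1.3, -0.1, -3.5]
finger_gap: 0.596
gripper_force: 94.1
clock: 4.1
tool_pos: [0.481, -0.0177, 0.15]
eef_rot: [-0.002, -0.044, 0.999, -0.0]
contact_force: [0.3, -0.3, -3.0]
finger_gap: 0.595
gripper_force: 94.1
[-0.41 -0.1  -2.15] [-0.021 -0.007 -0.045]
[-0.35 -0.83 -2.79] [ 0.042 -0.032  0.042]
[ 0.38  0.78 -3.51] [ 0.017 -0.033 -0.011]
```

View pics/side1.png

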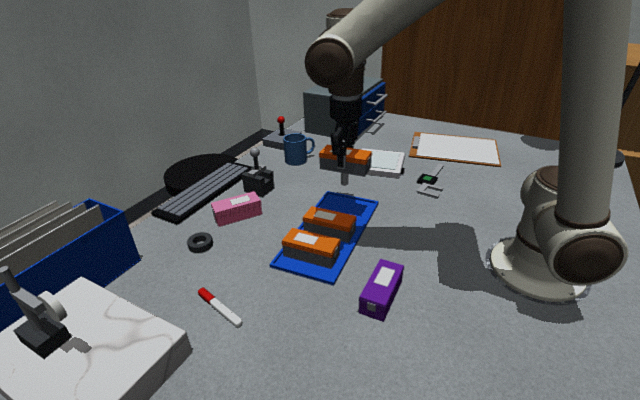

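The side view shows the first case held level at about (345,160), clear of the tray, and the other two cases untouched. Next I shake it and measure the moment after each stroke.

```bash
cat > m.py <<'E'
from h import *
F=[];M=[]
for i in range(8):
    vision.capture('side'); s=ctrl.sense(); F.append(s['contact_force']); M.append(s['moment'])
print("F",np.mean(F,0).round(2),"M",np.mean(M,0).round(4),"se",(np.std(M,0)/8**.5).round(4))
E
python3 -m pendant '[-0.045,-0.004,0,0,0.03,-0.045,-0.004,0,0,0.03,0,0,0,0,0.03,0,0,0,0,0.03,0,0,0,0,0.03]' && python3 m.py && python3 -m pendant '[0.045,0.004,0,0,0.03,0.045,0.004,0,0,0.03,0,0,0,0,0.03,0,0,0,0,0.03,0,0,0,0,0.03]' && python3 m.py && python3 -m pendant '[-0.045,-0.004,0,0,0.03,-0.045,-0.004,0,0,0.03,0,0,0,0,0.03,0,0,0,0,0.03,0,0,0,0,0.03]' && python3 m.py && python3 -m pendant '[0.045,0.004,0,0,0.03,0.045,0.004,0,0,0.03,0,0,0,0,0.03,0,0,0,0,0.03,0,0,0,0,0.03]' && python3 m.py
```

```text
clock: 4.8
tool_pos: [0.3935, -0.0251, 0.1523]
eef_rot: [0.001, -0.045, 0.999, 0.0]
contact_force: [0.5, 0.6, -3.2]
finger_gap: 0.59
gripper_force: 95.1
F [ 0.13 -0.15 -3.43] M [-0.0154 -0.0795  0.0037] se [0.011  0.0073 0.0109]
clock: 5.7
tool_pos: [0.4813, -0.0176, 0.1513]
eef_rot: [-0.001, -0.044, 0.999, -0.0]
contact_force: [0.1, 0.2, -2.6]
finger_gap: 0.596
gripper_force: 95.2
F [-0.15 -0.1  -3.35] M [ 0.0071  0.0803 -0.0051] se [0.0094 0.011  0.0123]
clock: 6.6
tool_pos: [0.3937, -0.0251, 0.1526]
eef_rot: [0.001, -0.045, 0.999, 0.0]
contact_force: [1.3, 0.1, -3.8]
finger_gap: 0.594
gripper_force: 95.3
F [ 0.11 -0.28 -3.26] M [ 0.0068 -0.0635  0.0051] se [0.0115 0.0042 0.0112]
clock: 7.5
tool_pos: [0.4814, -0.0176, 0.1513]
eef_rot: [-0.001, -0.044, 0.999, -0.0]
contact_force: [-0.3, -0.5, -3.7]
finger_gap: 0.599
gripper_force: 95.3
F [ 0.    0.2  -2.95] M [-0.0023  0.0689  0.0169] se [0.0119 0.0079 0.0113]
```

The moment about y flips with every stroke: -0.08, +0.08, -0.06, +0.07 N m. That matches a 0.16 kg ball at ±39 mm, and the swing is about 10 times the noise. The reading before shaking, in the same pose, was -0.02, so this case rattles. I carry it to the plate.

```bash
python3 -m pendant '[0,-0.01,0,0,0.03,0.001,-0.02,0,0,0.03,0.001,-0.03,0,0,0.03,0.001,-0.03,0,0,0.03,0.001,-0.03,0,0,0.03]' && python3 -m pendant '[0.001,-0.03,0,0,0.03,0.001,-0.03,0,0,0.03,0.001,-0.03,0,0,0.03,0.001,-0.03,0,0,0.03,0.001,-0.025,0,0,0.03]' && python3 -m pendant '[0.001,-0.017,0,0,0.03,0.001,-0.01,-0.005,0,0.03,0,0,-0.01,0,0.03,0,0,-0.01,0,0.03,0,0,-0.005,0,0.03]' && python3 -m pendant '[0,0,0,0,0.03,0,0,0,0,0.03,0,0,0,0,0.03,0,0,0,0,0.03,0,0,0,0,0.03]'; python3 m.py; python3 -c "
from h import *
a=vision.capture('side')
b=vision.capture('top')
cv2.imwrite('pics/end.png',np.hstack([a[100:320,220:560],b[120:340,200:540]])[:,:,::-1])"
```

```text
clock: 8.4
tool_pos: [0.4861, -0.139, 0.1519]
eef_rot: [-0.0, -0.045, 0.999, -0.0]
contact_force: [0.6, 0.7, -2.5]
finger_gap: 0.593
gripper_force: 95.3
clock: 8.9
tool_pos: [0.4908, -0.2846, 0.1517]
eef_rot: [-0.0, -0.044, 0.999, -0.0]
contact_force: [0.4, -0.8, -3.7]
finger_gap: 0.599
gripper_force: 95.3
clock: 9.4
tool_pos: [0.4923, -0.3081, 0.12]
eef_rot: [-0.002, -0.045, 0.999, 0.001]
contact_force: [-0.1, -0.3, -3.2]
finger_gap: 0.594
gripper_force: 95.5
clock: 9.9
tool_pos: [0.4936, -0.3094, 0.1223]
eef_rot: [0.0, -0.044, 0.999, -0.0]
contact_force: [0.0, -0.6, -2.6]
finger_gap: 0.594
gripper_force: 95.5
F [-0.36  0.01 -3.11] M [ 0.0047  0.0631 -0.0136] se [0.0096 0.0137 0.0121]
```

View pics/end.png

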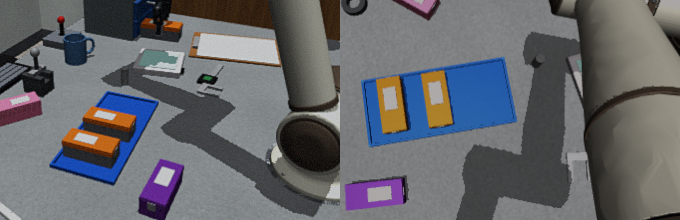

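The side crop shows the rattling case held level, at about (160,28) in the crop, above the plate. The other two cases still lie on the tray at (92,118) and (108,147), and no bystander has moved. The ball-end moment persists at +0.06 N m. Handing in.

```bash
python3 -c "
from cell import order
print(order.job_done())"
```

```text
the job is handed in; nothing more can be done
None
```

I handed in the job with the rattling case (the one nearest the plate) held level and still about 100 mm above the middle of the lit glass; it was the first case I shook, so the other two stayed untouched on the tray, and no verdict was shown.

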